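Press the tray home with the ratchet clamp and release it

TASK

On the perforated bed, the black tray of the aluminium enclosure is still sticking out. Pump the ratchet clamp's trigger until its jaw has pushed the tray fully home and you feel it seat firmly, without crushing it; then let the trigger up and press the release tab so that the jaw springs all the way back and the enclosure is free. Move the jaw and tray only with the clamp, do not push them by hand, and leave the loose things lying on the bed where they are.

Things in the scene. Friction and masses are not known exactly. Their poses are not given: they have to be found in the camera images.
- bed: Perforated aluminium plate, 400 x 230 x 12 mm, fixed, carrying a black ratchet clamp. Origin on the desk under the clamp's front; z up; the jaw advances along +x. In this frame (mm): housing x -84..0, y -26..26, top z 78; trigger pivot x -6, z 100, its cheeks up to z 113; pod of the release x -61..-24, y -75..-25, top z 74; toothed bar along x at z 38..53, jaw plate on its front end.
- trigger_pad (a point): Centre of the top of the trigger's grey paddle (50 mm along x, 32 wide), 110 mm behind the pivot, at bed x -110, y 0, z 137 mm when let go, tilted 0.30 rad (back end up). Press it down from above to pump: 45 mm to a solid stop; a spring lifts it when let go. The first 13 mm are idle, then the jaw moves 1 mm per 2.2 mm. A full stroke gains 12 mm: four to six pumps in all.
- trigger (a joint): Trigger angle (rad): 0 let go, 0.42 at the stop. Let it fully up between pumps. Force on the paddle: 2 N idle, 3-6 N moving the jaw, 6-10 N pushing the tray; with the tray home it rises steeply: 13 N while pressing is firmly seated (eases to 8-9 N on holding still), under 12 N may not be firm, over 16 N crushes. At the stop (over 42 mm down) it rises too, harmlessly.
- release_top (a point): Centre of the top of the release tab, a steel plate 26 x 30 mm on the pod beside the housing, at bed x -42, y -58, z 88 mm. Press it down 6 mm (1-2 N, then solid): it tilts, and at 4.5 mm the holding pawl is lifted and the jaw springs back by itself in under a second, if the tab is held down and the trigger is up. It bobs up to 4 mm as the ratchet clicks.
- release (a joint): Tilt of the release tab (rad): 0 up, 0.21 fully down (6 mm).
- jaw_travel (a joint): Jaw travel (m): 0 fully back (as at the start), grows as it advances, at most 0.068; a holding pawl keeps it in steps of 12 mm. The tray is home at 0.044 to 0.062, depending on where the enclosure stands.
- jaw: The jaw: steel plate 48 x 50 mm with the toothed bar behind it; a rubber pad sits on its front. Origin on the bar's root line (z 48 mm in the bed frame); the pad's front face lies 36 mm ahead of the origin along +x. Not to be touched by the robot.
- jaw_pad: Rubber-faced pad of the jaw, 42 mm wide, 32 mm tall, stiffly sprung (40 N per mm); same origin as the jaw.
- enclosure: Ribbed aluminium extrusion, 100 mm long, 72 mm wide, 40 mm tall, open towards the jaw, screwed down in a steel nest on the bed. Origin under its centre on the bed's top; its open end lies at x -50 mm, its top at z 54 mm.
- tray_gap (a joint): How far the tray stands out of the enclosure (m): 0 fully home with its end panel against the enclosure's end, 0.014 to 0.028 at the start. It slides stiffly (5 N) and stays where it is left.
- tray: The tray: black end panel 72 x 40 x 4 mm facing the jaw, with a floor that slides inside the enclosure; not to be touched by the robot. Its outer face is at point panel_face.
- panel_face (a point): Centre of the panel's outer face, which the jaw's pad meets. x points into the enclosure.
- hex_key: Bystander: steel hex key, 90 mm, on the bed.
- dish: Bystander: small glass dish, 52 mm across, on the bed.
- coupon: Bystander: purple test coupon 70 x 40 x 5 mm, on the bed.
- puck: Bystander: small steel puck with a stem, 26 mm across, 24 mm tall, on the bed.

How it is judged:
By the outcome, as a careful person would: the job done as asked, in the order asked, and still so for the second after the job is handed in, with the robot touching nothing.
It also fails if it takes over 64 s, if anything falls off the work surface, if the arm or the gripper's body presses on something with over 40 N, if the wrist force passes 120 N, or if a joint passes its speed limit or range.

ROBOT

A 6-joint arm with a two-finger parallel gripper is mounted at the origin on the work surface. World frame = base frame: x ahead of the robot, y to its left, z up, the work surface at z = 0. Lengths are in m, angles in rad, forces in N, time in s.
With the tool pointing down it reaches from about 0.35 to 0.85 m from the base axis. Payload 8.1 kg.
Tool frame: the origin (TCP) lies at the very end of the fingers, on their centre line; the grasp point (between the pads) lies 19 mm behind it; z points along the fingers, y is the line along which they close (so a half turn about z gives the same grasp; the last joint's range is limited). The gripper opens to 93 mm and grips with 3 to 60 N. Pads are 15 mm wide; open, the fingers measure 128 mm over their backs; the gripper's body (75 mm by 188 mm) begins 65 mm behind the grasp point.
Start: joints at [1.243, 0.13, 1.488, -0, 1.523, -0.085], TCP at [0.144, 0.582, 0.18] pointing down, gripper open.
Joint ranges: [-2.96, 2.96], [-0.89, 2.26], [0.02, 2.5], [-1.34, 4.48], [0, 2.73], [-2.66, 2.66]. Speed limits (rad/s): [2.39, 2.39, 2.79, 3.14, 3.14, 3.14].

INTERFACE

Orientations are given as a rotation vector (axis times angle).
In Python, from plant import monitor, eyes, ticket gives the robot as it stands.
- The arm moves only by the tool arm_command, never from a script. Its argument "deltas" is a list that holds one entry, the list of rows, each a list of 6 numbers: the shift along the world's x, y, z in cm, then the turn, a rotation vector about the world's x, y, z in degrees. In form: [[[tx, ty, tz, rx, ry, rz], ...]]. A call has 1 to 12 rows; each row shifts and turns the commanded pose from where the row before left it; what a row does not reach is not made up. A row lasts 1/12 s, in which the tool goes at most 41.7 mm and 7.16 degrees, less where a joint would pass 70% of its speed; a pose out of reach is approached as far as the arm can. A call is refused whole if a number of a shift passes 4.17 or a number of a turn 7.16, either way. A call with a gripper value outside its range is refused whole. "gripper" is the opening, from -1 (shut) to 1 (fully open), set as the call begins (left out, the last holds). The fingers move at their own pace and stop on an object; "squeeze" is the grip in N (left out, the last holds). Time passes only in rows, so rows that do not move let the fingers close. It gives the time, the measured TCP pose, the force, the opening and the grip force at its end, in the units of the state.
- monitor.read_state(): the state, without advancing time (a new reading comes with each control period).
- eyes.read_camera(name): name is "side" or "top"; returns the picture (400x640x3 uint8, blue, green, red); there is no depth.
- eyes.camera_model(name): a dict with "fx", "fy", "cx", "cy" (pixels), "rvec" (rotation vector, rad) and "tvec" (3), from world to camera coordinates, as OpenCV has them. Camera axes: x right, y down, z forward; pixel columns grow to the right and rows downward; lengths in m; the calibration is good to about 2 mm. A picture is of the moment at which its call begins. camera_model takes no time and is no camera call.
- ticket.close_job(): hands the job in; it is judged then, once.
The state is a dict: "t": time; "q": joint angles; "dq": joint speeds; "joint_torque": joint torques, N m; "tool_pos": TCP position; "orientation": TCP orientation; "force": force on the tool from outside, world axes, zero at the start; "wrist_torque": the same for the moment, N m; "opening": finger opening in m; "gripper_force": force on a finger pad.
Only numpy, scipy, OpenCV 4.12 (cv2) and the standard library are available. Lean on these libraries where they do the work, as an engineer would, in place of code of your own. Each camera call takes 0.05 s, during which the arm holds its last target. There are 200 camera calls.

## Working session

There is one attempt and no reset: what is moved stays moved. The work goes in short steps, Python scripts to look and compute and a tool call to move; the robot and the scene stay as the last step left them, time stands still between calls to the robot, and variables do not carry over. Pictures are saved under pics/ and viewed, at most 10 in all, crops included, and the job is handed in when it is done.

Besides the shell and the picture viewer there is one more tool, called after ">>>" as a command line: name --argument value ..., lists and objects as JSON in quotes. arm_command: Moves the arm, as the interface text tells. Its arguments: {"type":"object","properties":{"deltas":{"type":"array"},"gripper":{"type":"number"},"squeeze":{"type":"number"}},"required":["deltas"]}

```bash
mkdir -p pics
python3 - <<'E'
from plant import monitor, eyes
import cv2
for n in("top","side"):
    cv2.imwrite(f"pics/{n}0.png",eyes.read_camera(n)); print(n,eyes.camera_model(n))
s=monitor.read_state(); print(s)
E
```

```text
top {'fx': 408.7263450973824, 'fy': 408.7263450973824, 'cx': 309.2291973452603, 'cy': 200.34525947029164, 'rvec': array([ 2.03714207, -2.17789332,  0.25412307]), 'tvec': array([0.09454485, 0.56078542, 0.6279784 ])}
side {'fx': 366.802875442557, 'fy': 366.802875442557, 'cx': 318.1173038951904, 'cy': 197.10293880315345, 'rvec': array([ 0.34620975, -2.74258023,  1.30555902]), 'tvec': array([0.52219861, 0.14077009, 0.70843519])}
{'t': 0.1, 'q': array([ 1.24259819e+00,  1.31113902e-01,  1.48917855e+00,  4.19857104e-06,
        1.52299918e+00, -8.53888291e-02]), 'dq': array([-0.00012373, -0.00161612, -0.00233125, -0.00021534, -0.00199255,
        0.00090047]), 'joint_torque': array([ 1.37861352e-03, -5.61349511e+01, -4.93089616e+01,  7.69568654e-02,
        2.92044191e-02, -3.65132018e-05]), 'tool_pos': array([0.14403906, 0.5818512 , 0.17947104]), 'orientation': array([-3.80425174e-01, -3.11811751e+00,  2.61024719e-03]), 'force': array([ 0.15757054, -0.1368991 ,  0.85386588]), 'wrist_torque': array([-0.0446141 , -0.02587613, -0.01806163]), 'gripper_force': 0.0, 'opening': 0.09288711999269686}
```

View pics/top0.png

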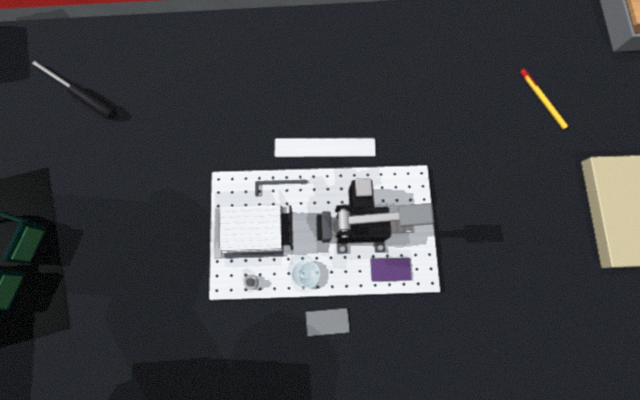

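View pics/side0.png

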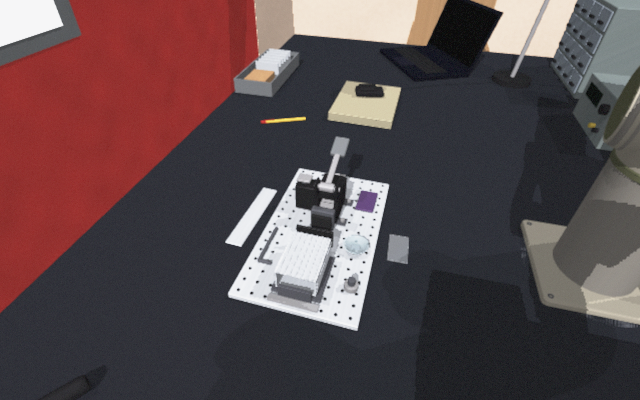

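The top view shows the jaw pointing left. The grey paddle is near (415,218), the release tab near (363,187), and the bed corners are at about (211,172), (428,166), (440,291) and (210,299). In the side view the paddle is near (340,146) and the tab near (305,179).

```bash
cat > h.py <<'E'
import numpy as np,cv2
from plant import eyes
def ray(n,uv):
    m=eyes.camera_model(n);R=cv2.Rodrigues(m["rvec"])[0]
    d=R.T@np.array([(uv[0]-m["cx"])/m["fx"],(uv[1]-m["cy"])/m["fy"],1]);return -R.T@m["tvec"],d
def plane(n,uv,z):
    c,d=ray(n,uv);return c+d*(z-c[2])/d[2]
def proj(n,p):
    m=eyes.camera_model(n);return cv2.projectPoints(np.float64(p).reshape(-1,3),m["rvec"],m["tvec"],np.array([[m["fx"],0,m["cx"]],[0,m["fy"],m["cy"]],[0,0,1]]),None)[0].reshape(-1,2)
E
python3 - <<'E'
from h import *
im=cv2.imread("pics/top0.png")
g=im.min(2); m=((g>185)).astype(np.uint8); m[:160]=0;m[305:]=0
m=cv2.morphologyEx(m,cv2.MORPH_CLOSE,np.ones((7,7)))
cs=max(cv2.findContours(m,0,2)[0],key=cv2.contourArea)
q=cv2.approxPolyDP(cv2.convexHull(cs),8,True)[:,0]; print(q)
P=np.array([plane("top",p,.012) for p in q]); print(P.round(4)); print(np.linalg.norm(P-np.roll(P,-1,0),axis=1))
rc=cv2.minAreaRect((np.array([plane("top",p,.012)[:2] for p in cs[:,0]])*1000).astype(np.float32));print(rc)
for uv,z in(((415,218),.137),((363,187),.088)): print(uv,plane("top",uv,z))
for uv,z in(((340,146),.137),((305,179),.088)): print(uv,plane("side",uv,z))
a=cv2.resize(im[160:300,320:450],None,fx=4,fy=4,interpolation=2); b=cv2.imread("pics/side0.png")[130:270,270:370]
b=cv2.resize(b,None,fx=4,fy=4,interpolation=2); 
c=np.zeros((560,800,3),np.uint8);c[:,:400]=b;c[:,400:]=cv2.resize(im[165:269,350:450][:,:],(400,416)).repeat(1,0) if 0 else cv2.copyMakeBorder(cv2.resize(im[165:265,345:445],(400,400),interpolation=2),0,160,0,0,0)
cv2.imwrite("pics/c1.png",c)
E
```

```text
[[426 166]
 [438 291]
 [210 298]
 [212 173]]
[[ 0.6286 -0.1653  0.012 ]
 [ 0.4018 -0.1563  0.012 ]
 [ 0.4167  0.2379  0.012 ]
 [ 0.641   0.2312  0.012 ]]
[0.22698869 0.39450037 0.22443099 0.39672835]
((522.264892578125, 36.281890869140625), (398.1181335449219, 228.39712524414062), 88.05021667480469)
(415, 218) [ 0.51157113 -0.09723253  0.137     ]
(363, 187) [ 0.57679334 -0.03216781  0.088     ]
(340, 146) [ 0.51598277 -0.09428255  0.137     ]
(305, 179) [ 0.57413606 -0.02434831  0.088     ]
```

View pics/c1.png

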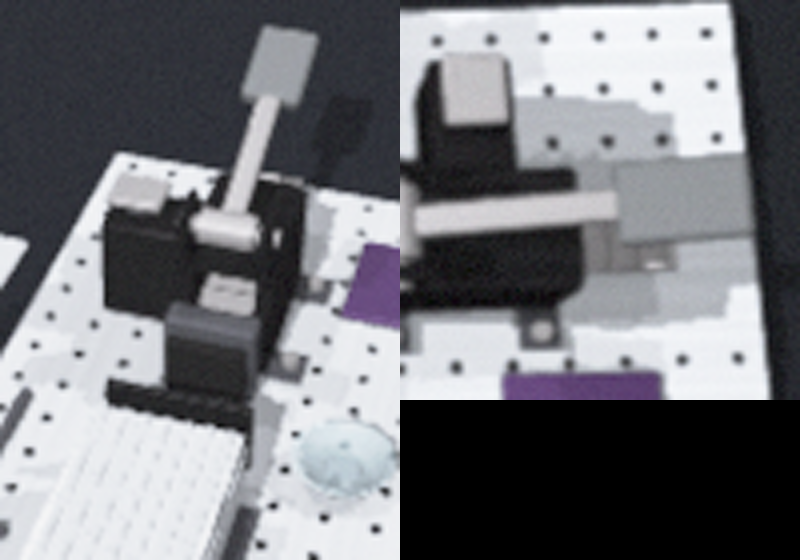

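Run:
```python
from h import *
def tri(a,b):
    (c,d),(e,f)=ray("top",a),ray("side",b); s=np.linalg.lstsq(np.c_[d,-f],e-c,rcond=None)[0]
    p,q=c+s[0]*d,e+s[1]*f; return (p+q)/2,np.linalg.norm(p-q)
print("pad",tri((415.5,214.6),(339.8,146.3)),plane("top",(415.5,214.6),.137))
print("tab",tri((363.8,187.2),(305.3,177.7)),plane("top",(363.8,187.2),.088))
im=cv2.imread("pics/top0.png"); im2=cv2.imread("pics/side0.png")
c=np.zeros((600,800,3),np.uint8)
c[:300,:]=cv2.resize(im[204:254,215:348],(800,300),interpolation=2)
c[300:]=cv2.resize(im2[195:270,260:460],(800,300),interpolation=2)
cv2.imwrite("pics/c2.png",c)
```

```text
pad (array([ 0.5173283 , -0.09982613,  0.1328006 ]), np.float64(0.00012713774477117834)) [ 0.51665933 -0.09862885  0.137     ]
tab (array([ 0.57674218, -0.0340991 ,  0.08419015]), np.float64(0.0011534742402728227)) [ 0.57636888 -0.03344735  0.088     ]
```

View pics/c2.png

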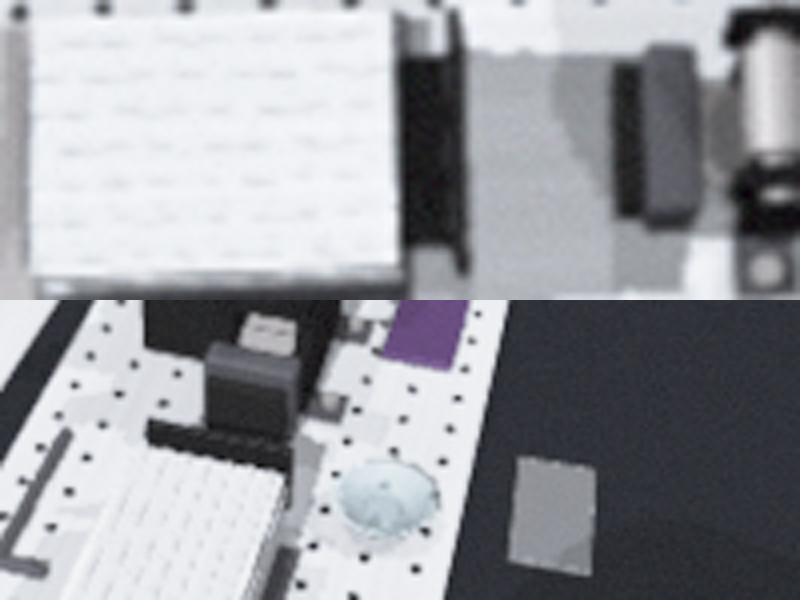

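The enclosure's open end is at top column ~281, the panel's outer face at ~292.6 and the jaw pad's front at ~317. I expect contact at about 41 mm of travel and the tray home at about 56 mm, which is in the fifth pump.

>>> arm_command --deltas '[[[1.55,-2.82,0,0,0,-3.25],[1.55,-2.82,0,0,0,-3.25],[1.55,-2.82,0,0,0,-3.25],[1.55,-2.82,0,0,0,-3.25],[1.55,-2.82,0,0,0,-3.25],[1.55,-2.82,0,0,0,-3.25],[1.55,-2.82,0,0,0,-3.25],[1.55,-2.82,0,0,0,-3.25],[1.55,-2.82,0,0,0,-3.25],[1.55,-2.82,0,0,0,-3.25],[1.55,-2.82,0,0,0,-3.25],[1.55,-2.82,0,0,0,-3.25]]]' --gripper -1

```text
t: 1.1
tool_pos: [0.3304, 0.2425, 0.1802]
orientation: [-1.403, -2.811, 0.0]
force: [0.3, 0.6, 0.8]
opening: 0.0173
gripper_force: 0.0
```

>>> arm_command --deltas '[[[1.55,-2.82,0,0,0,-3.25],[1.55,-2.82,0,0,0,-3.25],[1.55,-2.82,0,0,0,-3.25],[1.55,-2.82,0,0,0,-3.25],[1.55,-2.82,0,0,0,-3.25],[1.55,-2.82,0,0,0,-3.25],[1.55,-2.82,0,0,0,-3.25],[1.55,-2.82,0,0,0,-3.25],[1.55,-2.82,0,0,0,-3.25],[1.55,-2.82,0,0,0,-3.25],[1.55,-2.82,0,0,0,-3.25],[1.55,-2.82,0,0,0,-3.25]]]'

```text
t: 2.1
tool_pos: [0.5165, -0.096, 0.1799]
orientation: [-2.261, -2.18, 0.0]
force: [0.7, 1.2, -0.1]
opening: 0.0003
gripper_force: 0.0
```

>>> arm_command --deltas '[[[0,0,0,0,0,0],[0,0,0,0,0,0],[0,0,0,0,0,0]]]'

```text
t: 2.35
tool_pos: [0.5157, -0.094, 0.1799]
orientation: [-2.257, -2.183, 0.001]
force: [-0.5, 0.0, -0.3]
opening: 0.0004
gripper_force: 0.0
```

>>> arm_command --deltas '[[[0,0,-0.8,0,0,0],[0,0,-0.8,0,0,0],[0,0,-0.8,0,0,0],[0,0,-0.8,0,0,0],[0,0,-0.8,0,0,0]]]'

```text
t: 2.77
tool_pos: [0.5158, -0.0938, 0.1392]
orientation: [-2.257, -2.185, 0.0]
force: [0.4, -0.1, 0.3]
opening: 0.0009
gripper_force: 0.0
```

>>> arm_command --deltas '[[[0,0,-0.5,0,0,0],[0,0,-0.5,0,0,0],[0,0,0,0,0,0]]]'

```text
t: 3.02
tool_pos: [0.5155, -0.0941, 0.129]
orientation: [-2.257, -2.183, 0.001]
force: [-0.1, 0.1, 0.3]
opening: 0.0005
gripper_force: 0.0
```

>>> arm_command --deltas '[[[0,0,-0.5,0,0,0],[0,0,-0.5,0,0,0],[0,0,-0.5,0,0,0],[0,0,-0.5,0,0,0],[0,0,-0.5,0,0,0],[0,0,-0.5,0,0,0]]]'

```text
t: 3.52
tool_pos: [0.5162, -0.0944, 0.0999]
orientation: [-2.258, -2.184, 0.0]
force: [0.6, -1.2, 0.8]
opening: 0.0002
gripper_force: 0.2
```

>>> arm_command --deltas '[[[0,0,-0.2,0,0,0],[0,0,-0.1,0,0,0]]]'

```text
t: 3.68
tool_pos: [0.5159, -0.0943, 0.0969]
orientation: [-2.258, -2.184, 0.001]
force: [0.1, 0.0, 0.1]
opening: 0.0006
gripper_force: 0.3
```

Almost no force was felt, so I'll look.

Run:
```python
from h import *
c=np.zeros((560,800,3),np.uint8)
c[:,:400]=cv2.resize(eyes.read_camera("side")[110:250,270:370],(400,560),interpolation=2)
c[:400,400:]=cv2.resize(eyes.read_camera("top")[165:265,345:445],(400,400),interpolation=2)
cv2.imwrite("pics/c3.png",c)
```

```text
(no output)
```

View pics/c3.png

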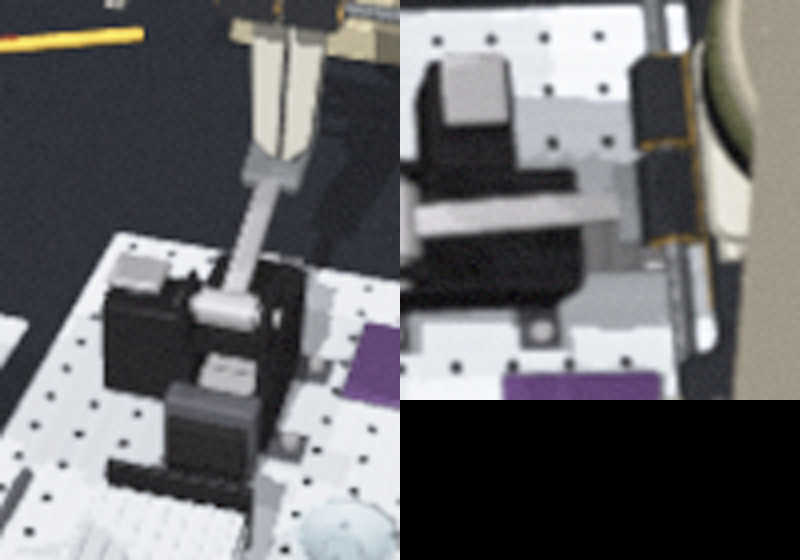

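Fingers are on the paddle in the side view, tips at about (341,150) in full-image pixels, but the paddle looks barely lower. I'll compare this with the projected TCP.

Run:
```python
from h import *
from plant import monitor
s=monitor.read_state(); print(s["t"],s["tool_pos"],s["force"],s["q"])
p=s["tool_pos"]
for z in(.097,.12,.14,.16,.18): print(z,proj("side",[p[0],p[1],z]),proj("top",[p[0],p[1],z]))
```

```text
3.7833 [ 0.51610036 -0.09433325  0.09729818] [-0.70138973  0.41333715  0.64951232] [-2.78552344e-01 -1.78020520e-02  1.79590834e+00  2.93330965e-05
  1.36386168e+00 -2.45206399e-01]
0.097 [[338.886927   161.65748505]] [[406.31682427 219.88767604]]
0.12 [[339.49018393 152.76524078]] [[409.88959769 217.23697292]]
0.14 [[340.0330405  144.76332166]] [[413.21030982 214.77327848]]
0.16 [[340.59378967 136.49765851]] [[416.75079343 212.14653174]]
0.18 [[341.17333089 127.95499331]] [[420.53361258 209.33999202]]
```

Run:
```python
from h import *
from plant import monitor
a=eyes.read_camera("side"); b=cv2.resize(cv2.imread("pics/c3.png")[:,:400],(100,140),interpolation=3)
print("diff vs c3",cv2.absdiff(a[110:250,270:370],b).mean())
cv2.imwrite("pics/s4.png",a)
t=eyes.read_camera("top")
c=np.zeros((600,800,3),np.uint8); c[:400,:400]=cv2.resize(a[0:200,240:440],(400,400)); c[:400,400:]=cv2.resize(t[100:300,340:540],(400,400)); cv2.imwrite("pics/c4.png",c[:400])
s=monitor.read_state();print(s["t"],s["tool_pos"],s["force"],s["wrist_torque"],s["joint_torque"])
```

```text
diff vs c3 2.3593571428571427
3.8833 [ 0.5163612  -0.09435018  0.09767717] [0.09354514 0.53521763 0.81184945] [0.01362155 0.11940513 0.01839971] [-1.77530372e-01 -4.59794068e+01 -4.70902705e+01 -3.07192805e-02
 -1.38325654e-01 -3.53685929e-03]
```

View pics/c4.png

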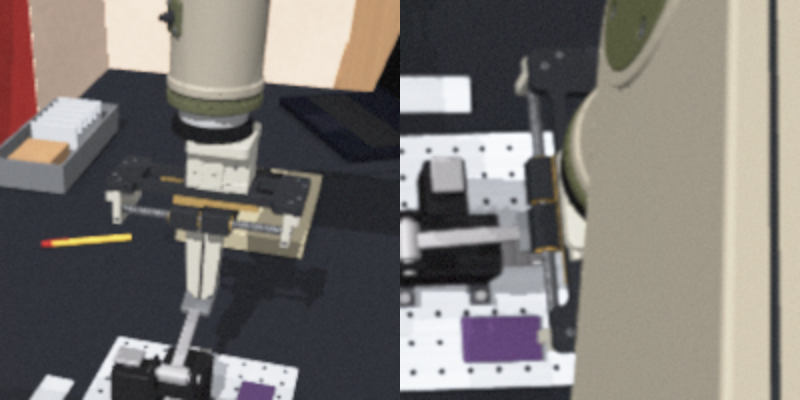

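The tips appear at (340,149) in the side view, right at the unpressed paddle's height, while the reported z is 0.097. I'll trust touch and go down gently.

>>> arm_command --deltas '[[[0,0,-0.2,0,0,0],[0,0,-0.2,0,0,0],[0,0,-0.1,0,0,0],[0,0,0,0,0,0]]]'

```text
t: 4.22
tool_pos: [0.5162, -0.0944, 0.0922]
orientation: [-2.258, -2.184, 0.0]
force: [0.0, 0.1, 0.3]
opening: 0.0006
gripper_force: 0.3
```

Run:
```python
from h import *
from plant import monitor
a=eyes.read_camera("side"); o=cv2.imread("pics/s4.png");o0=cv2.imread("pics/side0.png")
s=monitor.read_state();print(s["t"],s["tool_pos"],s["force"])
c=np.zeros((500,780,3),np.uint8)
for i,x in enumerate((o0,o,a)): c[:,i*260:i*260+260]=cv2.resize(x[115:215,310:362],(260,500),interpolation=2)
cv2.imwrite("pics/c5.png",c)
```

```text
4.2667 [ 0.5162162  -0.09436113  0.09230067] [0.35538002 0.46682566 1.60301645]
```

View pics/c5.png

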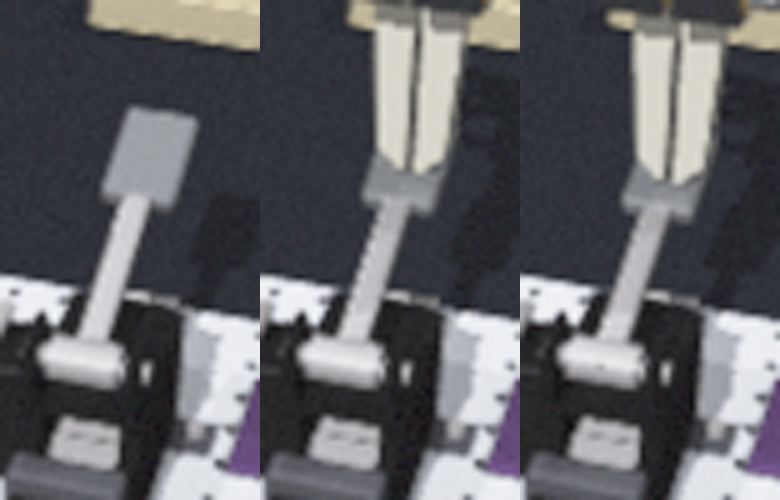

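The picture shows the paddle going down with the tips (paddle front edge ~1–2 px lower), so contact came at a reported z of about 0.10. Reported z is therefore about 37 mm too low, and I'll work relative to the contact.

>>> arm_command --deltas '[[[0,0,-0.4,0,0,0],[0,0,-0.4,0,0,0],[0,0,-0.4,0,0,0]]]'

```text
t: 4.52
tool_pos: [0.5166, -0.0948, 0.0804]
orientation: [2.257, 2.183, -0.0]
force: [-0.8, -2.6, 4.3]
opening: 0.0008
gripper_force: 2.1
```

>>> arm_command --deltas '[[[0,0,-0.4,0,0,0],[0,0,-0.4,0,0,0]]]'

```text
t: 4.68
tool_pos: [0.5167, -0.095, 0.0725]
orientation: [2.257, 2.183, -0.0]
force: [0.2, -4.5, 4.6]
opening: 0.0001
gripper_force: 2.1
```

>>> arm_command --deltas '[[[0,0,-0.4,0,0,0],[0,0,-0.3,0,0,0],[0,0,-0.3,0,0,0]]]'

```text
t: 4.93
tool_pos: [0.5164, -0.0945, 0.0622]
orientation: [2.258, 2.184, 0.0]
force: [0.8, -2.8, 3.5]
opening: 0.0002
gripper_force: 2.0
```

>>> arm_command --deltas '[[[0,0,-0.2,0,0,0],[0,0,-0.2,0,0,0]]]'

```text
t: 5.1
tool_pos: [0.5163, -0.0944, 0.0582]
orientation: [2.258, 2.184, 0.0]
force: [0.5, -3.1, 4.8]
opening: 0.0006
gripper_force: 2.3
```

>>> arm_command --deltas '[[[0,0,-0.15,0,0,0],[0,0,-0.1,0,0,0]]]'

```text
t: 5.27
tool_pos: [0.5163, -0.0943, 0.0559]
orientation: [-2.258, -2.184, -0.0]
force: [1.2, -1.9, 4.7]
opening: 0.0008
gripper_force: 2.4
```

>>> arm_command --deltas '[[[0,0,-0.1,0,0,0],[0,0,-0.1,0,0,0]]]'

```text
t: 5.43
tool_pos: [0.5166, -0.0944, 0.0554]
orientation: [2.258, 2.184, 0.001]
force: [-8.1, -0.2, 22.7]
opening: 0.0003
gripper_force: 11.4
```

>>> arm_command --deltas '[[[0,0,1.2,0,0,0],[0,0,1.3,0,0,0],[0,0,1.3,0,0,0],[0,0,1.3,0,0,0],[0,0,0,0,0,0],[0,0,0,0,0,0],[0,0,0,0,0,0]]]'

```text
t: 6.02
tool_pos: [0.516, -0.0943, 0.1046]
orientation: [-2.258, -2.184, 0.0]
force: [-0.7, 0.1, 0.1]
opening: 0.0003
gripper_force: 0.0
```

>>> arm_command --deltas '[[[0,0,-0.6,0,0,0],[0,0,-0.6,0,0,0],[0,0,-0.6,0,0,0],[0,0,-0.6,0,0,0],[0,0,-0.6,0,0,0],[0,0,-0.6,0,0,0]]]'

```text
t: 6.52
tool_pos: [0.5163, -0.0952, 0.0686]
orientation: [2.258, 2.183, -0.001]
force: [-0.0, -3.7, 3.9]
opening: 0.0005
gripper_force: 2.2
```

>>> arm_command --deltas '[[[0,0,-0.5,0,0,0],[0,0,-0.5,0,0,0],[0,0,-0.2,0,0,0],[0,0,-0.1,0,0,0]]]'

```text
t: 6.85
tool_pos: [0.5162, -0.0946, 0.0557]
orientation: [2.258, 2.184, -0.0]
force: [-2.5, -2.7, 8.9]
opening: 0.0007
gripper_force: 4.5
```

>>> arm_command --deltas '[[[0,0,1.2,0,0,0],[0,0,1.3,0,0,0],[0,0,1.2,0,0,0],[0,0,1.2,0,0,0],[0,0,0,0,0,0],[0,0,0,0,0,0],[0,0,0,0,0,0]]]'

```text
t: 7.43
tool_pos: [0.5161, -0.0943, 0.1048]
orientation: [-2.258, -2.184, -0.0]
force: [0.3, -0.5, -0.7]
opening: 0.0008
gripper_force: 0.0
```

>>> arm_command --deltas '[[[0,0,-0.6,0,0,0],[0,0,-0.6,0,0,0],[0,0,-0.6,0,0,0],[0,0,-0.6,0,0,0],[0,0,-0.6,0,0,0],[0,0,-0.6,0,0,0]]]'

```text
t: 7.93
tool_pos: [0.5164, -0.095, 0.0685]
orientation: [2.258, 2.183, -0.001]
force: [-0.3, -3.2, 5.1]
opening: 0.0008
gripper_force: 2.4
```

>>> arm_command --deltas '[[[0,0,-0.5,0,0,0],[0,0,-0.5,0,0,0],[0,0,-0.2,0,0,0],[0,0,-0.1,0,0,0]]]'

```text
t: 8.27
tool_pos: [0.5163, -0.0946, 0.0557]
orientation: [2.258, 2.184, -0.0]
force: [-1.2, -3.3, 7.4]
opening: 0.0002
gripper_force: 4.3
```

>>> arm_command --deltas '[[[0,0,1.2,0,0,0],[0,0,1.3,0,0,0],[0,0,1.2,0,0,0],[0,0,1.2,0,0,0],[0,0,0,0,0,0],[0,0,0,0,0,0],[0,0,0,0,0,0]]]'

```text
t: 8.85
tool_pos: [0.5161, -0.0943, 0.1049]
orientation: [-2.258, -2.184, -0.0]
force: [0.4, -0.2, -0.4]
opening: 0.0006
gripper_force: 0.0
```

Run:
```python
from h import *
o=cv2.imread("pics/top0.png");t=eyes.read_camera("top");s=eyes.read_camera("side")
c=np.zeros((600,800,3),np.uint8)
c[:300]=cv2.resize(t[204:254,215:348],(800,300),interpolation=2)
c[300:]=cv2.resize(s[185:260,260:460],(800,300),interpolation=2)
cv2.imwrite("pics/c6.png",c)
```

```text
(no output)
```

View pics/c6.png

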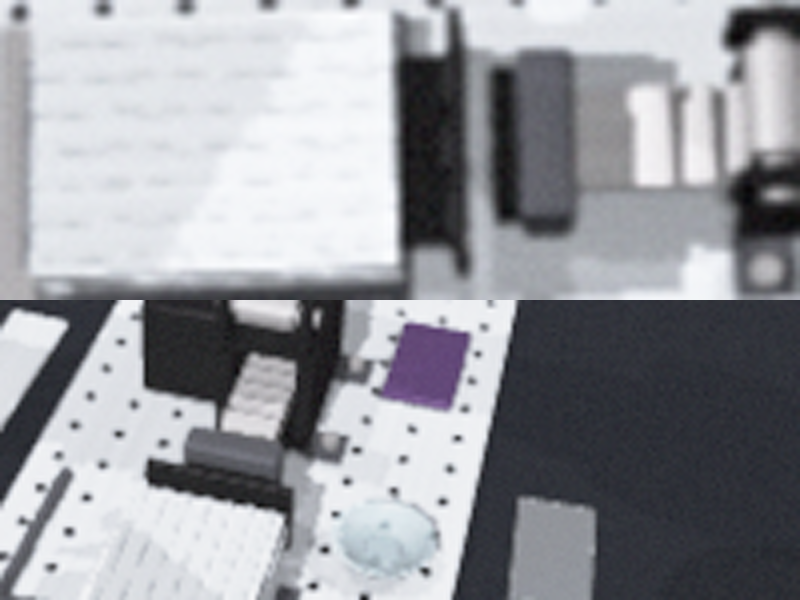

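The jaw plate moved from crop column 697 to 573, about 36 mm. The pad front is at ~490, the panel at ~466 and the enclosure end at ~397, so about 21–23 mm remain. One more full stroke is safe, and I expect seating in the fifth.

>>> arm_command --deltas '[[[0,0,-0.6,0,0,0],[0,0,-0.6,0,0,0],[0,0,-0.6,0,0,0],[0,0,-0.6,0,0,0],[0,0,-0.6,0,0,0],[0,0,-0.6,0,0,0]]]'

```text
t: 9.45
tool_pos: [0.5165, -0.0952, 0.0688]
orientation: [2.257, 2.183, -0.001]
force: [-2.4, -5.2, 7.8]
opening: 0.0008
gripper_force: 3.9
```

>>> arm_command --deltas '[[[0,0,-0.3,0,0,0],[0,0,-0.2,0,0,0]]]'

```text
t: 9.62
tool_pos: [0.5165, -0.0954, 0.0638]
orientation: [2.257, 2.183, -0.001]
force: [-2.5, -3.6, 6.8]
opening: 0.0006
gripper_force: 3.6
```

>>> arm_command --deltas '[[[0,0,-0.3,0,0,0],[0,0,-0.2,0,0,0],[0,0,-0.1,0,0,0]]]'

```text
t: 9.87
tool_pos: [0.5165, -0.0953, 0.058]
orientation: [2.258, 2.183, -0.001]
force: [-1.8, -4.4, 7.5]
opening: 0.0005
gripper_force: 4.0
```

>>> arm_command --deltas '[[[0,0,-0.1,0,0,0],[0,0,-0.1,0,0,0]]]'

```text
t: 10.03
tool_pos: [0.5165, -0.0952, 0.0562]
orientation: [2.258, 2.183, -0.001]
force: [-1.9, -2.7, 7.4]
opening: 0.0005
gripper_force: 3.8
```

>>> arm_command --deltas '[[[0,0,1.2,0,0,0],[0,0,1.3,0,0,0],[0,0,1.2,0,0,0],[0,0,1.2,0,0,0],[0,0,0,0,0,0],[0,0,0,0,0,0],[0,0,0,0,0,0]]]'

```text
t: 10.62
tool_pos: [0.5161, -0.0943, 0.1048]
orientation: [-2.258, -2.184, 0.0]
force: [-0.6, -0.6, -0.1]
opening: 0.0006
gripper_force: 0.0
```

>>> arm_command --deltas '[[[0,0,-0.6,0,0,0],[0,0,-0.6,0,0,0],[0,0,-0.5,0,0,0],[0,0,-0.3,0,0,0],[0,0,-0.2,0,0,0]]]'

```text
t: 11.03
tool_pos: [0.5157, -0.0946, 0.0821]
orientation: [-2.258, -2.183, 0.002]
force: [-1.7, -2.7, 3.5]
opening: 0.0005
gripper_force: 1.7
```

>>> arm_command --deltas '[[[0,0,-0.1,0,0,0],[0,0,-0.1,0,0,0],[0,0,-0.1,0,0,0]]]'

```text
t: 11.28
tool_pos: [0.5162, -0.0945, 0.0801]
orientation: [2.258, 2.184, -0.0]
force: [-2.1, -1.3, 5.1]
opening: 0.0004
gripper_force: 2.2
```

>>> arm_command --deltas '[[[0,0,-0.1,0,0,0],[0,0,-0.1,0,0,0],[0,0,-0.1,0,0,0]]]'

```text
t: 11.53
tool_pos: [0.5163, -0.0948, 0.0775]
orientation: [2.258, 2.183, -0.0]
force: [-4.1, -3.2, 7.8]
opening: 0.0002
gripper_force: 3.7
```

>>> arm_command --deltas '[[[0,0,-0.1,0,0,0],[0,0,-0.1,0,0,0]]]'

```text
t: 11.7
tool_pos: [0.5165, -0.095, 0.0757]
orientation: [2.257, 2.183, -0.0]
force: [-3.8, -3.4, 7.8]
opening: 0.0005
gripper_force: 3.7
```

>>> arm_command --deltas '[[[0,0,-0.1,0,0,0],[0,0,-0.05,0,0,0]]]'

```text
t: 11.87
tool_pos: [0.5165, -0.0951, 0.0741]
orientation: [2.257, 2.183, -0.0]
force: [-2.9, -4.4, 7.5]
opening: 0.0002
gripper_force: 3.7
```

>>> arm_command --deltas '[[[0,0,-0.05,0,0,0],[0,0,-0.05,0,0,0]]]'

```text
t: 12.03
tool_pos: [0.5166, -0.0951, 0.0732]
orientation: [2.257, 2.183, -0.0]
force: [-3.8, -3.4, 7.1]
opening: 0.0002
gripper_force: 3.8
```

>>> arm_command --deltas '[[[0,0,-0.05,0,0,0],[0,0,-0.05,0,0,0]]]'

```text
t: 12.2
tool_pos: [0.5166, -0.0952, 0.0722]
orientation: [2.257, 2.183, -0.001]
force: [-4.6, -4.2, 8.2]
opening: 0.0006
gripper_force: 3.7
```

>>> arm_command --deltas '[[[0,0,-0.04,0,0,0],[0,0,-0.04,0,0,0]]]'

```text
t: 12.37
tool_pos: [0.5166, -0.0952, 0.0715]
orientation: [2.257, 2.183, -0.0]
force: [-4.4, -4.6, 7.8]
opening: 0.0001
gripper_force: 3.9
```

>>> arm_command --deltas '[[[0,0,-0.04,0,0,0],[0,0,-0.04,0,0,0]]]'

```text
t: 12.53
tool_pos: [0.5167, -0.0952, 0.0707]
orientation: [2.257, 2.183, -0.0]
force: [-3.0, -3.8, 8.0]
opening: 0.0007
gripper_force: 3.8
```

>>> arm_command --deltas '[[[0,0,-0.04,0,0,0],[0,0,-0.04,0,0,0]]]'

```text
t: 12.7
tool_pos: [0.5167, -0.0952, 0.0698]
orientation: [2.257, 2.183, -0.0]
force: [-2.5, -4.1, 7.7]
opening: 0.001
gripper_force: 3.5
```

>>> arm_command --deltas '[[[0,0,-0.04,0,0,0],[0,0,-0.04,0,0,0]]]'

```text
t: 12.87
tool_pos: [0.5167, -0.0952, 0.0691]
orientation: [2.257, 2.183, -0.0]
force: [-3.5, -4.0, 7.2]
opening: 0.0004
gripper_force: 3.6
```

>>> arm_command --deltas '[[[0,0,-0.04,0,0,0],[0,0,-0.04,0,0,0]]]'

```text
t: 13.03
tool_pos: [0.5168, -0.0953, 0.0683]
orientation: [2.257, 2.183, -0.0]
force: [-2.3, -4.1, 6.7]
opening: 0.0004
gripper_force: 3.4
```

>>> arm_command --deltas '[[[0,0,-0.04,0,0,0],[0,0,-0.04,0,0,0]]]'

```text
t: 13.2
tool_pos: [0.5168, -0.0953, 0.0675]
orientation: [2.257, 2.183, -0.0]
force: [-4.1, -5.2, 7.4]
opening: 0.0006
gripper_force: 3.6
```

>>> arm_command --deltas '[[[0,0,-0.04,0,0,0],[0,0,-0.04,0,0,0]]]'

```text
t: 13.37
tool_pos: [0.5168, -0.0953, 0.0667]
orientation: [2.257, 2.182, -0.0]
force: [-3.6, -4.6, 7.7]
opening: -0.0
gripper_force: 3.8
```

>>> arm_command --deltas '[[[0,0,-0.04,0,0,0],[0,0,-0.04,0,0,0]]]'

```text
t: 13.53
tool_pos: [0.5168, -0.0953, 0.0659]
orientation: [2.257, 2.182, -0.0]
force: [-2.4, -4.1, 7.4]
opening: 0.0005
gripper_force: 3.8
```

>>> arm_command --deltas '[[[0,0,-0.04,0,0,0],[0,0,-0.04,0,0,0]]]'

```text
t: 13.7
tool_pos: [0.5168, -0.0954, 0.0652]
orientation: [2.257, 2.182, -0.0]
force: [-2.3, -4.8, 7.1]
opening: 0.0004
gripper_force: 3.8
```

>>> arm_command --deltas '[[[0,0,-0.04,0,0,0],[0,0,-0.04,0,0,0]]]'

```text
t: 13.87
tool_pos: [0.5168, -0.0954, 0.0644]
orientation: [2.257, 2.182, -0.0]
force: [-4.0, -4.9, 9.0]
opening: 0.0003
gripper_force: 4.6
```

>>> arm_command --deltas '[[[0,0,-0.04,0,0,0]]]'

```text
t: 13.95
tool_pos: [0.5168, -0.0955, 0.0642]
orientation: [2.257, 2.182, -0.0]
force: [-3.1, -5.5, 10.7]
opening: 0.0005
gripper_force: 5.2
```

>>> arm_command --deltas '[[[0,0,-0.04,0,0,0]]]'

```text
t: 14.03
tool_pos: [0.5168, -0.0954, 0.0639]
orientation: [2.257, 2.182, -0.0]
force: [-4.0, -4.3, 10.3]
opening: 0.0005
gripper_force: 5.8
```

>>> arm_command --deltas '[[[0,0,-0.04,0,0,0]]]'

```text
t: 14.12
tool_pos: [0.5169, -0.0955, 0.0636]
orientation: [2.257, 2.182, -0.0]
force: [-6.2, -5.0, 12.1]
opening: 0.0004
gripper_force: 6.4
```

>>> arm_command --deltas '[[[0,0,-0.03,0,0,0]]]'

```text
t: 14.2
tool_pos: [0.5169, -0.0955, 0.0634]
orientation: [2.257, 2.182, -0.0]
force: [-6.1, -4.8, 14.1]
opening: 0.0005
gripper_force: 6.8
```

Firmly seated at about 14 N. Letting the trigger up and moving over to the tab.

>>> arm_command --deltas '[[[0,0,1.1,0,0,0],[0,0,1.2,0,0,0],[0,0,1.2,0,0,0],[0,0,1.2,0,0,0],[0,0,1.0,0,0,0],[0,0,0,0,0,0],[0,0,0,0,0,0],[0,0,0,0,0,0]]]'

```text
t: 14.87
tool_pos: [0.5159, -0.0943, 0.1184]
orientation: [-2.258, -2.184, 0.001]
force: [0.1, -0.2, 0.4]
opening: 0.0005
gripper_force: 0.0
```

>>> arm_command --deltas '[[[1.0,1.02,0,0,0,0],[1.0,1.02,0,0,0,0],[1.0,1.02,0,0,0,0],[1.0,1.02,0,0,0,0],[1.0,1.02,0,0,0,0],[1.0,1.0,0,0,0,0],[0,0,0,0,0,0],[0,0,0,0,0,0]]]'

```text
t: 15.53
tool_pos: [0.5766, -0.0321, 0.1184]
orientation: [-2.255, -2.186, 0.001]
force: [0.2, -0.7, 1.0]
opening: 0.0002
gripper_force: 0.0
```

Run:
```python
from h import *
s=eyes.read_camera("side");t=eyes.read_camera("top")
c=np.zeros((560,800,3),np.uint8)
c[:,:400]=cv2.resize(s[120:260,260:360],(400,560),interpolation=2)
c[:400,400:]=cv2.resize(t[160:260,270:370],(400,400),interpolation=2)
cv2.imwrite("pics/c7.png",c)
```

```text
(no output)
```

View pics/c7.png

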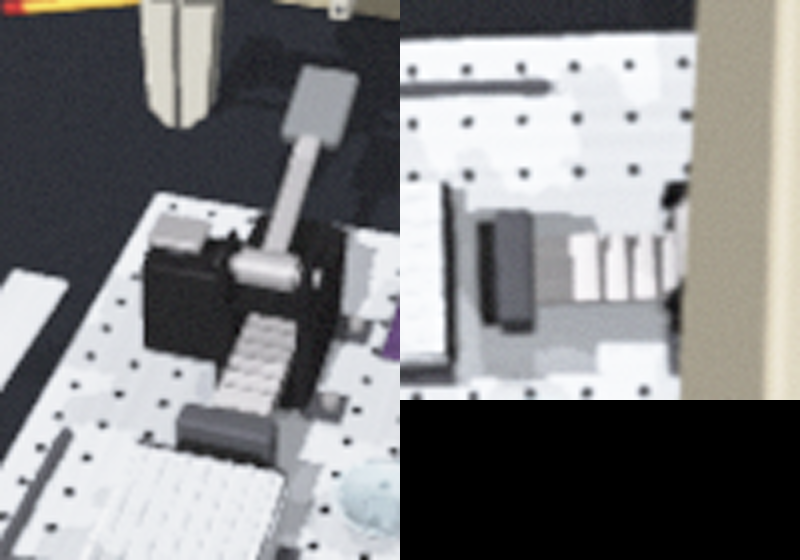

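The panel now looks flush with the enclosure, the trigger is up, and the fingertips at side (305,152) line up over the tab at (304,178). Pressing the tab.

>>> arm_command --deltas '[[[0,0,-0.9,0,0,0],[0,0,-0.9,0,0,0],[0,0,-0.9,0,0,0],[0,0,-0.9,0,0,0],[0,0,-0.9,0,0,0],[0,0,-0.7,0,0,0],[0,0,-0.4,0,0,0]]]'

```text
t: 16.22
tool_pos: [0.5753, -0.0333, 0.0611]
orientation: [-2.257, -2.183, 0.002]
force: [-0.2, -0.6, -0.2]
opening: 0.0007
gripper_force: 0.0
```

>>> arm_command --deltas '[[[0,0,-0.2,0,0,0],[0,0,-0.2,0,0,0],[0,0,-0.2,0,0,0]]]'

```text
t: 16.47
tool_pos: [0.5766, -0.0335, 0.0572]
orientation: [2.258, 2.184, 0.001]
force: [0.2, 0.6, 0.1]
opening: 0.0004
gripper_force: 0.0
```

>>> arm_command --deltas '[[[0,0,-0.1,0,0,0],[0,0,-0.1,0,0,0],[0,0,-0.1,0,0,0]]]'

```text
t: 16.72
tool_pos: [0.5765, -0.0334, 0.0542]
orientation: [2.258, 2.184, 0.001]
force: [0.4, -0.3, 0.1]
opening: 0.0005
gripper_force: 0.0
```

>>> arm_command --deltas '[[[0,0,-0.2,0,0,0],[0,0,-0.2,0,0,0]]]'

```text
t: 16.88
tool_pos: [0.5765, -0.0334, 0.05]
orientation: [2.258, 2.184, 0.001]
force: [0.3, 0.3, 5.4]
opening: 0.0008
gripper_force: 2.7
```

>>> arm_command --deltas '[[[0,0,-0.1,0,0,0],[0,0,-0.1,0,0,0]]]'

```text
t: 17.05
tool_pos: [0.5772, -0.0335, 0.0486]
orientation: [2.257, 2.183, 0.002]
force: [2.4, -0.1, 2.7]
opening: 0.0003
gripper_force: 1.7
```

>>> arm_command --deltas '[[[0,0,-0.1,0,0,0],[0,0,-0.1,0,0,0]]]'

```text
t: 17.22
tool_pos: [0.5768, -0.0335, 0.0463]
orientation: [2.258, 2.183, 0.001]
force: [1.3, -0.8, 2.6]
opening: 0.0006
gripper_force: 1.1
```

>>> arm_command --deltas '[[[0,0,-0.1,0,0,0],[0,0,-0.05,0,0,0]]]'

```text
t: 17.38
tool_pos: [0.5767, -0.0335, 0.0455]
orientation: [2.258, 2.184, 0.001]
force: [-2.1, 0.7, 12.2]
opening: 0.0005
gripper_force: 6.0
```

>>> arm_command --deltas '[[[0,0,0,0,0,0],[0,0,0,0,0,0],[0,0,0,0,0,0],[0,0,0,0,0,0],[0,0,0,0,0,0],[0,0,0,0,0,0],[0,0,0,0,0,0],[0,0,0,0,0,0],[0,0,0,0,0,0],[0,0,0,0,0,0],[0,0,0,0,0,0],[0,0,0,0,0,0]]]'

```text
t: 18.38
tool_pos: [0.5767, -0.0335, 0.0456]
orientation: [2.258, 2.184, 0.001]
force: [-1.6, 1.2, 9.8]
opening: 0.0006
gripper_force: 4.7
```

Run:
```python
from h import *
s=eyes.read_camera("side");t=eyes.read_camera("top")
c=np.zeros((560,800,3),np.uint8)
c[:,:400]=cv2.resize(s[140:280,260:360],(400,560),interpolation=2)
c[:400,400:]=cv2.resize(t[160:260,270:370],(400,400),interpolation=2)
cv2.imwrite("pics/c8.png",c)
```

```text
(no output)
```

View pics/c8.png

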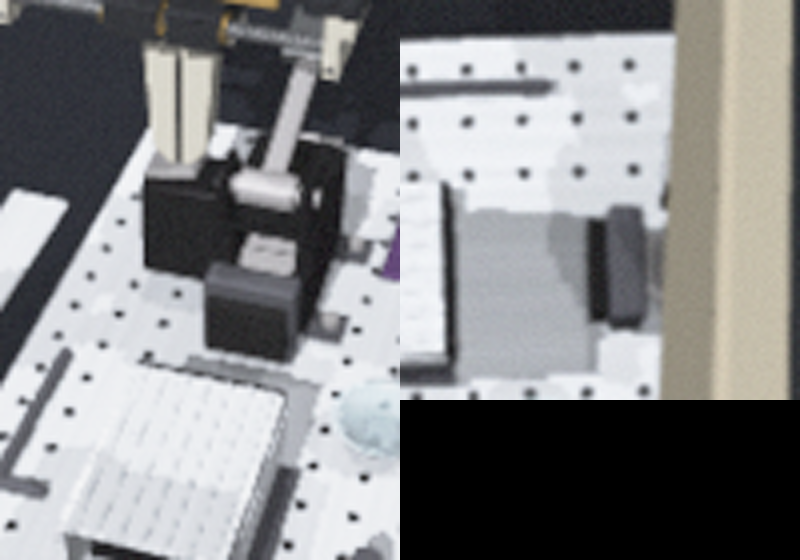

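The jaw's pad front is back at column 317, its starting place, and the panel is flush with the enclosure. Lifting off and handing in.

>>> arm_command --deltas '[[[0,0,0.5,0,0,0],[0,0,1,0,0,0],[0,0,1.5,0,0,0],[0,0,1.5,0,0,0],[0,0,1.5,0,0,0],[0,0,1.5,0,0,0],[0,0,1.5,0,0,0],[0,0,1,0,0,0],[0,0,0,0,0,0],[0,0,0,0,0,0],[0,0,0,0,0,0]]]'

```text
t: 19.4
tool_pos: [0.5756, -0.0333, 0.1433]
orientation: [-2.257, -2.183, 0.002]
force: [-0.2, -0.1, -1.0]
opening: 0.0005
gripper_force: 0.0
```

```bash
python3 -c "
from plant import ticket
print(ticket.close_job())"
```

```text
the job is handed in; nothing more can be done
None
```

The tray is home, seated on the fifth pump at about 14 N; the release tab then sent the jaw back to its start, the arm is clear, and I handed the job in at about 19 s (no verdict was returned).

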